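# Park the card box in the varnished dock

### The arm

A 6-joint arm with a two-finger parallel gripper is mounted at the origin on the work surface. World frame = base frame: x ahead of the robot, y to its left, z up, the work surface at z = 0. Lengths are in mm, angles in rad, forces in N, time in s.
With the tool pointing down it reaches from about 400 to 925 mm from the base axis. Payload 12.5 kg.
Tool frame: the origin (TCP) lies midway between the tips of the shut fingers; the grasp point (between the pads) lies 19 mm behind it; z points along the fingers, y is the line along which they close (so a half turn about z gives the same grasp; the last joint's range is limited). The gripper opens to 95 mm and grips with 3 to 60 N. Pads are 20 mm wide; open, the fingers measure 119 mm over their backs; the gripper's body (75 mm by 180 mm) begins 59 mm behind the grasp point.
Start: joints at [-1.341, 0.491, 1.559, -0, 1.092, -0.106], TCP at [205.976, -590.102, 214.661] pointing down, gripper open.
Joint ranges: [-3.1, 3.1], [-0.84, 2.19], [0.05, 2.79], [-1.13, 4.28], [0.06, 2.93], [-2.69, 2.69]. Speed limits (rad/s): [2.22, 2.22, 2.79, 3.14, 3.14, 3.14].

### API

Orientations are given as [roll, pitch, yaw] about the fixed x, y, z axes, in that order (R = Rz(yaw) Ry(pitch) Rx(roll)).
In Python, from cell import state, read_camera, job_done gives the robot as it stands.
- The arm moves only by the tool carry_out, never from a script. Its argument "moves" is a list of rows, each an object with "slide": the shift along the tool's x, y, z as a fraction of full scale, a list of three; "spin": the turn about the tool's z as a fraction of full scale. A call has 1 to 12 rows; each row shifts and turns the commanded pose from where the row before left it, along the tool's axes as they then stand; what a row does not reach is not made up. Full scale, the value 1, is 0.4 m for a shift and 30 degrees for a turn. A row lasts 1/12 s, in which the tool goes at most 41.7 mm and 7.16 degrees, less where a joint would pass 70% of its speed; a pose out of reach is approached as far as the arm can. A call with a number of a shift or a turn outside -1 to 1 is refused whole. A call with a gripper value outside its range is refused whole. "hand" is the closure, from 0 (fully open) to 1 (shut), set as the call begins (left out, the last holds). The fingers move at their own pace and stop on an object; the grip force is fixed at half the most. Time passes only in rows, so rows that do not move let the fingers close. It gives the time, the measured TCP pose, the force, the opening and the grip force at its end, in the units of the state.
- state(): the state, without advancing time (a new reading comes with each control period).
- read_camera(name): name is "side" or "top" or "wrist"; returns a dict with "color" (480x640x3 uint8, red, green, blue), "K" (3x3 intrinsics, pixels), "k1" (the pictures are not rectified: a ray, as slopes to the right and down, at radius r is drawn at 1 + k1 r^2 times it, then the intrinsics apply), "R" (3x3) and "t" (3): a world point X has camera coordinates R X + t. Camera axes: x right, y down, z forward; pixel columns grow to the right and rows downward; lengths in mm; the calibration is good to about 2 mm. A picture is of the moment at which its call begins. There is no depth.
- job_done(): hands the job in; it is judged then, once.
The state is a dict: "t": time; "joints": joint angles; "qvel": joint speeds; "tau": joint torques, N m; "eef_pos": TCP position; "tcp_rot": TCP orientation; "ft_force": force on the tool from outside, world axes, zero at the start; "moment": the same for the moment, N m; "opening": opening from 0.0 (shut) to 1.0 (fully open); "grip_force": force on a finger pad.
Only numpy, scipy, OpenCV 4.12 (cv2) and the standard library are available. Lean on these libraries where they do the work, as an engineer would, in place of code of your own. Each camera call takes 0.05 s, during which the arm holds its last target. There are 200 camera calls.

### The job

Push the grey lidded card box along its board and down the lane between the two wooden guide rails until it is fully home, flat against the end stop. The rails are freshly varnished, so neither the box nor the robot may touch either rail, and the box stands a little askew before the lane. Only push it: do not lift or tip the box, leave the other things on the table where they are, and finish with the hand clear of everything.

Things in the scene. Friction and masses are not known exactly. Their poses are not given: they have to be found in the camera images.
- card_box: loose closed grey card box, dark line under its lid, paper label in a steel frame on each short end: 150 mm long (its x), 110 wide (y), 80 high, 0.35 to 0.7 kg. Origin: centre of its underside. It stands on the open board before the lane, x roughly down the lane (up to 10 degrees askew, 18 mm off the centre line), leading end 40 to 70 mm short of the mouth
- dock: fixed plywood board 480 x 250 x 10 mm carrying two rails and a dark end stop. Origin: table level, under the middle of the lane's open mouth; x points down the lane, z up. Lane 134 mm wide (y -67 to +67), from x = 0 to the stop's face at x = 200 mm; board open from x = -250 to 0
- home (a point): where the box's origin lies when fully home: on the board's top (10 mm above the table), mid-lane, 125 mm in from the mouth, 75 mm before the end stop's face; axes as the dock's. The stop is 20 mm thick, its top 60 mm above the table
- rail_left: fixed wooden guide rail left of the lane (looking in from the mouth), inner face at y = +67 mm of the dock, freshly varnished: 200 mm long, 20 wide, 30 high, standing on the board (top 40 mm above the table). Origin: middle of its underside at the mouth end, 10 mm above the table; x runs along the rail into the lane
- rail_right: fixed wooden guide rail right of the lane (looking in from the mouth), inner face at y = -67 mm of the dock, freshly varnished: 200 mm long, 20 wide, 30 high, standing on the board (top 40 mm above the table). Origin: middle of its underside at the mouth end, 10 mm above the table; x runs along the rail into the lane
- pencil_pot: white ceramic pencil pot, 72 mm across, 85 mm tall, empty; stands beside one rail. Origin: centre of its foot. A bystander
- stamp: dark wooden rubber stamp with a turned handle, 36 mm across, 70 mm tall; stands beside the other rail. Origin: centre of its foot. A bystander
- glue_stick: white glue stick, 28 mm across, 85 mm tall; stands on the table beyond the end stop. Origin: centre of its foot. A bystander
- tape_roll: amber roll of tape lying flat, 90 mm across, 24 mm high. Origin: centre of its underside. A bystander
- picture_book: blue picture book lying flat, 200 x 150 x 14 mm. Origin: centre of its underside. A bystander
- bookend: dark steel L-shaped bookend, 100 x 90 mm foot, 130 mm tall. Origin: centre of its foot. A bystander
Mind the look-alikes: they are no part of the job. What is shaped like the card_box but turquoise is not meant.

How it is judged:
By the outcome, as a careful person would: the job done as asked, in the order asked, and still so for the second after the job is handed in, with the robot touching nothing.
It also fails if it takes over 59 s, if anything falls off the work surface, if the arm or the gripper's body presses on something with over 40 N, if the wrist force passes 120 N, or if a joint passes its speed limit or range.

## Working session

There is one attempt and no reset: what is moved stays moved. The work goes in short steps, Python scripts to look and compute and a tool call to move; the robot and the scene stay as the last step left them, time stands still between calls to the robot, and variables do not carry over. Pictures are saved under pics/ and viewed, at most 10 in all, crops included, and the job is handed in when it is done.

Besides the shell and the picture viewer there is one more tool, called after "Emit:" by a JSON object that holds its "op" and its "data". carry_out: Moves the arm, as the interface text tells. Shift numbers are shares of 0.4 m and turn numbers shares of 30 degrees, none past 1 either way. Its arguments: {"type":"object","properties":{"moves":{"type":"array"},"hand":{"type":"number"}},"required":["moves"]}

```bash
ls; mkdir -p pics
python3 - <<'E'
from cell import *
import cv2
for n in("top","side"):
    c=read_camera(n);cv2.imwrite(f"pics/{n}0.png",c["color"][:,:,::-1]);print(n,c["K"],c["k1"],c["R"],c["t"])
s=state();print({k:s[k] for k in("t","eef_pos","tcp_rot","ft_force","opening")})
E
```

```text
pics
top [[474.52476399   0.         322.00376777]
 [  0.         474.52476399 240.99592169]
 [  0.           0.           1.        ]] -0.06779214468377719 [[-0.02713108 -0.99960796  0.0069163 ]
 [-0.98966306  0.02588518 -0.14105669]
 [ 0.14082236 -0.01067182 -0.98997736]] [  45.02500572  527.69075861 1249.99885496]
side [[514.50505022   0.         319.70441363]
 [  0.         514.50505022 243.04355883]
 [  0.           0.           1.        ]] -0.06575120021013114 [[-0.90437173 -0.42666975 -0.00804368]
 [-0.26928274  0.58519293 -0.76487648]
 [ 0.33105676 -0.68956664 -0.64412674]] [ 486.14766467  138.06475084 1171.01883988]
{'t': 0.1, 'eef_pos': array([ 205.90280309, -589.88137626,  214.13607441]), 'tcp_rot': array([-3.14062372e+00, -9.40033319e-05,  3.35776021e-01]), 'ft_force': array([ 0.50556375,  0.77690326, -0.05774054]), 'opening': 0.9993255893966712}
```

View pics/top0.png

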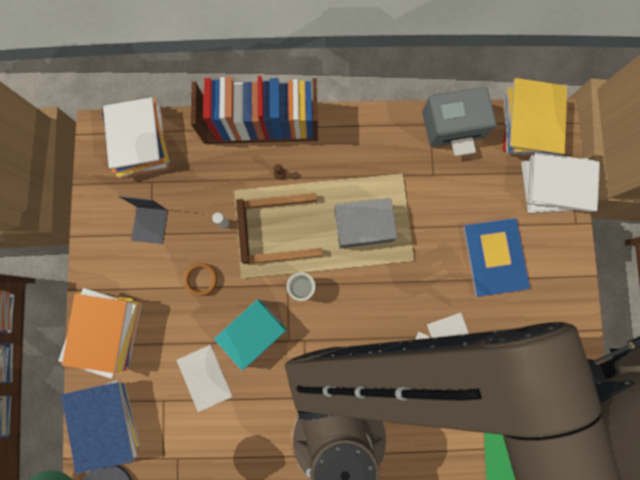

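View pics/side0.png

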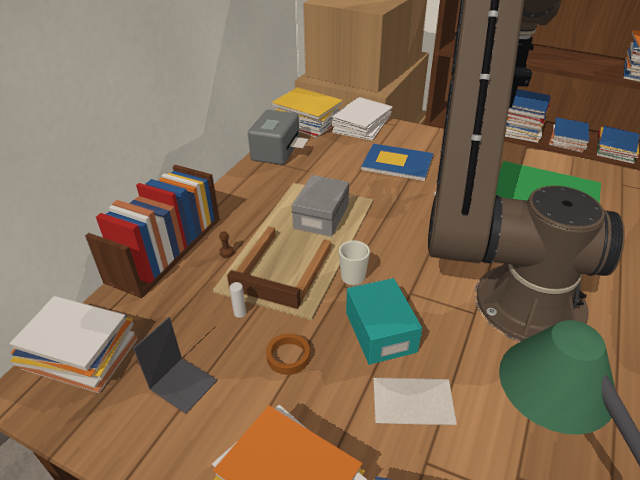

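The top view shows the grey card box at (365,223) on the board. The stop is at (242,231), and the rails run along (280,200) and (287,255). Candidates are the grey card box (365,223), the turquoise look-alike (250,335) and the dark grey printer (458,117). I choose the one on the board and will check it in a crop.

Run:
```python
import cv2
a=cv2.imread("pics/top0.png")[168:288,228:428];cv2.imwrite("pics/topc.png",cv2.resize(a,None,fx=4,fy=4,interpolation=cv2.INTER_CUBIC))
a=cv2.imread("pics/side0.png")[168:318,208:388];cv2.imwrite("pics/sidec.png",cv2.resize(a,None,fx=4,fy=4,interpolation=cv2.INTER_CUBIC))
```

```text
(no output)
```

View pics/topc.png

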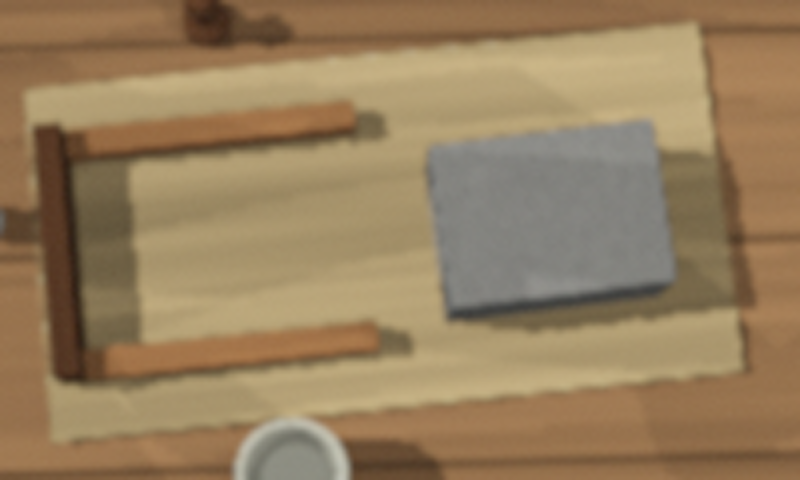

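View pics/sidec.png

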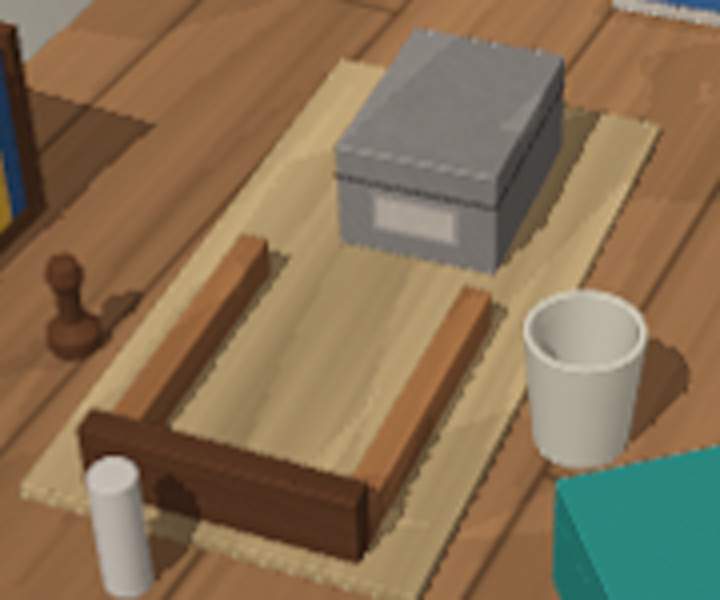

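The crops confirm the box: grey, with a dark lid line and a framed label on the end facing the stop, standing before the rail mouths. Next I fit the dock and box poses from the crop corners.

```bash
cat > h.py <<'E'
import numpy as np, cv2
from scipy.optimize import least_squares
from cell import *
def proj(c,P):
    k=np.array([c["k1"],0,0,0,0.]);rv=cv2.Rodrigues(c["R"])[0]
    return cv2.projectPoints(np.float64(P),rv,c["t"].astype(float),c["K"],k)[0][:,0]
def place(p,L):
    L=np.float64(L);a=p[2];R=np.array([[np.cos(a),-np.sin(a)],[np.sin(a),np.cos(a)]])
    return np.c_[L[:,:2]@R.T+p[:2],L[:,2]]
def rel(d,b):
    a=d[2];v=np.subtract(b[:2],d[:2]);return np.array([np.cos(a)*v[0]+np.sin(a)*v[1],-np.sin(a)*v[0]+np.cos(a)*v[1],np.degrees(b[2]-a)])
E
cat > m.py <<'E'
from h import *
T,S=read_camera("top"),read_camera("side")
o={"t":np.array([228,168]),"s":np.array([208,168])}
D=[("t",25,90,230,-125,10),("t",57,440,230,125,10),("t",698,23,-250,-125,10),("t",745,370,-250,125,10),
("t",352,101,0,-87,40),("t",356,130,0,-67,40),("t",376,322,0,67,40),("t",381,346,0,87,40),
("s",343,60,-250,-125,10),("s",658,125,-250,125,10),("s",25,492,230,-125,10),("s",243,236,0,-87,40),("s",268,243,0,-67,40),("s",467,288,0,67,40),("s",491,294,0,87,40)]
B=[("t",428,147,75,-55,90),("t",654,121,-75,-55,90),("t",674,283,-75,55,90),("t",447,308,75,55,90),
("s",337,148,75,-55,90),("s",495,190,75,55,90),("s",563,57,-75,55,90),("s",415,30,-75,-55,90),("s",343,240,75,-55,10),("s",494,271,75,55,10)]
def res(p,full=False):
    r=[]
    for pose,M in((p[:3],D),(p[3:6],B)):
        for m in M:
            c,of=(T,p[6:8]) if m[0]=="t" else (S,p[8:10])
            uv=(np.array(m[1:3])+.5)/4-.5+o[m[0]]
            r.append(proj(c,place(pose,[m[3:]]))[0]+of-uv)
    r=np.array(r)
    if full: return r
    return np.r_[r.ravel(),p[6:]*.5]
f=least_squares(res,[600,0,1.5,600,-100,1.5,0,0,0,0],x_scale=[10,10,.05]*2+[1]*4)
np.set_printoptions(precision=2,suppress=True)
print(f.x,"rel",rel(f.x[:3],f.x[3:6]));print(np.c_[res(f.x,True)].T)
np.save("dock.npy",f.x)
E
python3 m.py
```

```text
[577.19  36.93   1.65 571.62 -84.26   1.66  -0.04   0.15  -0.19   0.63] rel [-120.34   15.37    0.57]
[[-0.47 -1.07 -0.09  0.12  0.28  0.05  0.33 -0.12 -0.74  0.82 -1.02 -0.23
   0.54 -0.57  0.93  0.03 -0.17  0.68  0.44 -0.76  0.23  1.16  0.38 -0.96
   0.27]
 [ 0.42  1.23 -0.33  0.02 -0.42 -0.61 -0.41  0.9   0.33  0.51 -0.75 -0.51
  -0.62 -0.55 -0.3  -0.57 -0.49 -0.1   0.32  0.02 -1.97  0.2  -0.28  1.4
   2.38]]
```

The fit puts the box at dock (-120, +15 mm, +0.6°). Its leading end is 45 mm short of the mouth, which matches the given range.

The plan has two pushes, each with two fingers held level above the rail tops (z≈50):
1. Push the box's long side sideways by 15 mm.
2. Push the trailing end down the lane.

I start with the approach for the first push.

```bash
cat > go.py <<'E'
# usage: go.py dockx docky worldz dyaw_deg : distance to go in tool axes (fractions), after spin
from h import *
import sys
a=[float(v) for v in sys.argv[1:]]
d=np.load("dock.npy")[:3];s=state();p=s["eef_pos"];y=s["tcp_rot"][2]
here=rel(d,[p[0],p[1],0]);tgt=place(d,[[a[0],a[1],a[2]]])[0]
yt=d[2]+np.radians(a[3]);v=tgt-p
ex=np.array([np.cos(yt),np.sin(yt),0]);ey=np.array([np.sin(yt),-np.cos(yt),0])
print("here dock",here[:2].round(1),"z",p[2].round(1),"yaw rel",np.degrees(y-d[2]).round(2),"tgt",tgt.round(1),"t",s["t"],"F",s["ft_force"].round(1))
print("spin deg/30:",(np.degrees(y-yt)/30).round(4),"slide after:",(np.array([v@ex,v@ey,-v[2]])/400).round(4))
E
python3 go.py -120 108 150 -90
```

```text
here dock [-594.7  420.8] z 214.3 yaw rel -75.41 tgt [479.3 -91.4 150. ] t 0.2 F [-0.   0.   0.1]
spin deg/30: 0.4864 slide after: [ 0.7821 -1.1869  0.1608]
```

Emit:
{"op": "carry_out", "data": {"moves": [{"slide":[0,0,0],"spin":0.162},{"slide":[0,0,0],"spin":0.162},{"slide":[0,0,0],"spin":0.162},{"slide":[0.052,-0.079,0],"spin":0},{"slide":[0.052,-0.079,0],"spin":0},{"slide":[0.052,-0.079,0],"spin":0},{"slide":[0.052,-0.079,0],"spin":0},{"slide":[0.052,-0.079,0],"spin":0},{"slide":[0.052,-0.079,0],"spin":0},{"slide":[0.052,-0.079,0],"spin":0},{"slide":[0.052,-0.079,0],"spin":0},{"slide":[0.052,-0.079,0],"spin":0}], "hand": 0}}

```text
t: 1.2
eef_pos: [369.9, -289.7, 214.7]
tcp_rot: [3.141, -0.0, 0.081]
ft_force: [0.7, -0.2, 1.0]
opening: 0.996
grip_force: 0.0
```

```bash
python3 go.py -120 108 150 -90
```

```text
here dock [-308.8  233.1] z 214.7 yaw rel -90.0 tgt [479.3 -91.4 150. ] t 1.2 F [ 0.7 -0.2  1. ]
spin deg/30: -0.0001 slide after: [ 0.3127 -0.472   0.1617]
```

Emit:
{"op": "carry_out", "data": {"moves": [{"slide":[0.052,-0.079,0],"spin":0},{"slide":[0.052,-0.079,0],"spin":0},{"slide":[0.052,-0.079,0],"spin":0},{"slide":[0.052,-0.079,0],"spin":0},{"slide":[0.052,-0.079,0],"spin":0},{"slide":[0.052,-0.077,0],"spin":0},{"slide":[0,0,0.05],"spin":0},{"slide":[0,0,0.05],"spin":0},{"slide":[0,0,0.05],"spin":0},{"slide":[0,0,0],"spin":0},{"slide":[0,0,0],"spin":0},{"slide":[0,0,0],"spin":0}]}}

```text
t: 2.2
eef_pos: [478.9, -93.4, 155.5]
tcp_rot: [3.141, -0.001, 0.081]
ft_force: [-0.3, 0.6, 0.2]
opening: 1.002
grip_force: 0.0
```

```bash
python3 go.py -120 108 50 -90
python3 - <<'E'
from cell import *;import cv2
cv2.imwrite("pics/side1.png",read_camera("side")["color"][80:330,180:440,::-1].repeat(2,0).repeat(2,1))
cv2.imwrite("pics/top1.png",read_camera("top")["color"][:,:,::-1])
E
```

```text
here dock [-121.9  108.5] z 155.5 yaw rel -90.01 tgt [479.3 -91.4  50. ] t 2.2 F [-0.3  0.6  0.2]
spin deg/30: -0.0002 slide after: [ 0.0013 -0.0048  0.2637]
```

View pics/side1.png

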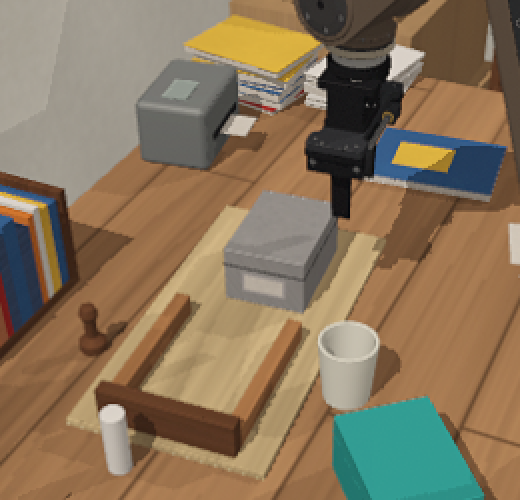

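The gripper hangs beside the box's robot-side long face (finger near (342,200)) and everything else is clear. I descend and approach to just short of contact.

Emit:
{"op": "carry_out", "data": {"moves": [{"slide":[0,-0.005,0.05],"spin":0},{"slide":[0,0,0.05],"spin":0},{"slide":[0,0,0.05],"spin":0},{"slide":[0,0,0.05],"spin":0},{"slide":[0,0,0.05],"spin":0},{"slide":[0,0,0.013],"spin":0},{"slide":[0.025,0,0],"spin":0},{"slide":[0.025,0,0],"spin":0},{"slide":[0.01,0,0],"spin":0},{"slide":[0,0,0],"spin":0},{"slide":[0,0,0],"spin":0},{"slide":[0,0,0],"spin":0}]}}

```text
t: 3.3
eef_pos: [502.2, -89.1, 49.9]
tcp_rot: [3.141, -0.0, 0.082]
ft_force: [0.4, -0.0, -0.6]
opening: 0.999
grip_force: 0.0
```

Emit:
{"op": "carry_out", "data": {"moves": [{"slide":[0.006,0,0],"spin":0},{"slide":[0.006,0,0],"spin":0},{"slide":[0.006,0,0],"spin":0},{"slide":[0.006,0,0],"spin":0}]}}

```text
t: 3.63
eef_pos: [511.7, -88.3, 49.4]
tcp_rot: [-3.141, 0.001, 0.081]
ft_force: [-3.1, -0.4, 1.9]
opening: 0.996
grip_force: 1.5
```

```bash
python3 go.py -120 66 50 -90
```

```text
here dock [-119.5   75.5] z 49.4 yaw rel -89.99 tgt [521.1 -88.   50. ] t 3.6333 F [-3.1 -0.4  1.9]
spin deg/30: 0.0003 slide after: [ 0.0237  0.0011 -0.0014]
```

Contact shows about 3 N, as expected. I push another 8 mm and then re-measure.

Emit:
{"op": "carry_out", "data": {"moves": [{"slide":[0.006,0,0],"spin":0},{"slide":[0.006,0,0],"spin":0},{"slide":[0.006,0,0],"spin":0},{"slide":[0.004,0,0],"spin":0},{"slide":[0,0,0],"spin":0},{"slide":[0,0,0],"spin":0},{"slide":[-0.03,0,0],"spin":0},{"slide":[-0.06,0,0],"spin":0},{"slide":[0,0,-0.08],"spin":0},{"slide":[0,0,-0.08],"spin":0},{"slide":[0,0,-0.08],"spin":0},{"slide":[0,0,-0.08],"spin":0}]}}

```text
t: 4.63
eef_pos: [484.6, -90.6, 179.0]
tcp_rot: [3.141, -0.0, 0.081]
ft_force: [0.4, -0.7, 0.5]
opening: 0.998
grip_force: 0.0
```

Emit:
{"op": "carry_out", "data": {"moves": [{"slide":[0,0.08,0],"spin":0},{"slide":[0,0.08,0],"spin":0},{"slide":[0,0.08,0],"spin":-0.2},{"slide":[0,0,0],"spin":-0.2},{"slide":[0,0,0],"spin":-0.2},{"slide":[0,0,0],"spin":-0.2},{"slide":[0,0,0],"spin":-0.2},{"slide":[0,0,0],"spin":-0.2},{"slide":[0,0,0],"spin":-0.2},{"slide":[0,0,0],"spin":-0.2},{"slide":[0,0,0],"spin":-0.2},{"slide":[0,0,0],"spin":-0.2}], "hand": 0.3}}

```text
t: 5.63
eef_pos: [492.7, -186.4, 177.4]
tcp_rot: [3.141, 0.0, 1.134]
ft_force: [-0.4, -0.1, -0.9]
opening: 0.699
grip_force: 0.0
```

```bash
python3 go.py -240 0 150 0
python3 - <<'E'
from cell import *;import cv2
c=read_camera("top")["color"][:,:,::-1]
cv2.imwrite("pics/top2.png",c);cv2.imwrite("pics/top2c.png",cv2.resize(c[168:288,228:428],None,fx=4,fy=4,interpolation=cv2.INTER_CUBIC))
E
```

```text
here dock [-215.7  102.3] z 177.4 yaw rel -29.7 tgt [ 596.6 -202.3  150. ] t 5.6333 F [-0.4 -0.1 -0.9]
spin deg/30: -0.9899 slide after: [-0.0606  0.2558  0.0686]
```

View pics/top2c.png

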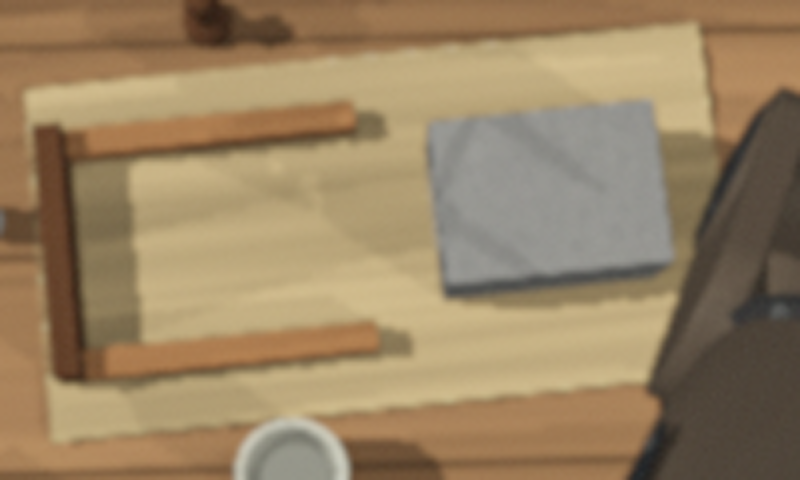

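The box now has corners at (428,125), (650,101), (671,261) and (446,286) in the crop, nearly mid-lane and parallel to the rails. I refit from these.

```bash
cat > fit2.py <<'E'
from h import *
d=np.load("dock.npy");T=read_camera("top")
def fit(uv,L,p0):
    uv=(np.array(uv)+.5)/4-.5+[228,168]
    g=lambda p:(proj(T,place(p,L))+d[6:8]-uv).ravel()
    f=least_squares(g,p0,x_scale=[10,10,.05]);return f.x,abs(f.fun).max()
L=[[75,-55,90],[-75,-55,90],[-75,55,90],[75,55,90]]
for uv in([(428,147),(654,121),(674,283),(447,308)],[(428,125),(650,101),(671,261),(446,286)]):
    b,r=fit(uv,L,d[3:6]);print("box rel",rel(d[:3],b).round(2),r.round(2))
# mouth ends of rails alone, mid-point and rail direction
uv=[(352,101),(356,130),(376,322),(381,346)];m,r=fit(uv,[[0,-87,40],[0,-67,40],[0,67,40],[0,87,40]],d[:3]);print("mouth rel dock fit",rel(d[:3],m).round(2),r.round(2))
E
python3 fit2.py
```

```text
box rel [-119.63   15.85    0.2 ] 0.57
box rel [-1.2006e+02  1.4600e+00  1.2000e-01] 0.52
mouth rel dock fit [0.4  0.31 0.19] 1.02
```

The box is at y=+1.5 mm and 0.1°, so the clearance is about 10 mm on each side. I move behind the trailing end.

Emit:
{"op": "carry_out", "data": {"moves": [{"slide":[0,0,0],"spin":-0.2},{"slide":[0,0,0],"spin":-0.2},{"slide":[0,0,0],"spin":-0.2},{"slide":[0,0,0],"spin":-0.2},{"slide":[0,0,0],"spin":-0.19},{"slide":[-0.03,0.064,0],"spin":0},{"slide":[-0.03,0.064,0],"spin":0},{"slide":[0,0.064,0],"spin":0},{"slide":[0,0.064,0],"spin":0},{"slide":[0,0,0],"spin":0},{"slide":[0,0,0],"spin":0},{"slide":[0,0,0],"spin":0}]}}

```text
t: 6.73
eef_pos: [595.8, -202.3, 177.1]
tcp_rot: [-3.141, -0.0, 1.645]
ft_force: [0.0, 0.2, 0.4]
opening: 0.701
grip_force: 0.0
```

```bash
python3 go.py -240 1 50 0
```

```text
here dock [-240.     0.8] z 177.1 yaw rel -0.4 tgt [ 595.6 -202.4   50. ] t 6.7333 F [0.  0.2 0.4]
spin deg/30: -0.0132 slide after: [-1.000e-04 -5.000e-04  3.177e-01]
```

Emit:
{"op": "carry_out", "data": {"moves": [{"slide":[0,0,0.06],"spin":-0.013},{"slide":[0,0,0.06],"spin":0},{"slide":[0,0,0.06],"spin":0},{"slide":[0,0,0.06],"spin":0},{"slide":[0,0,0.06],"spin":0},{"slide":[0,0,0.017],"spin":0},{"slide":[0,0,0],"spin":0},{"slide":[0.02,0,0],"spin":0},{"slide":[0.02,0,0],"spin":0},{"slide":[0.02,0,0],"spin":0},{"slide":[0.01,0,0],"spin":0},{"slide":[0,0,0],"spin":0}]}}

```text
t: 7.73
eef_pos: [594.3, -173.3, 51.5]
tcp_rot: [3.141, 0.0, 1.655]
ft_force: [-0.1, -0.2, 0.8]
opening: 0.702
grip_force: 0.0
```

Emit:
{"op": "carry_out", "data": {"moves": [{"slide":[0.01,0,0],"spin":0},{"slide":[0.01,0,0],"spin":0},{"slide":[0.01,0,0],"spin":0},{"slide":[0.01,0,0],"spin":0},{"slide":[0.01,0,0],"spin":0},{"slide":[0.01,0,0],"spin":0},{"slide":[0.01,0,0],"spin":0},{"slide":[0.01,0,0],"spin":0},{"slide":[0.01,0,0],"spin":0},{"slide":[0.01,0,0],"spin":0},{"slide":[0.01,0,0],"spin":0},{"slide":[0.01,0,0],"spin":0}]}}

```text
t: 8.73
eef_pos: [590.1, -126.3, 50.6]
tcp_rot: [3.142, 0.0, 1.654]
ft_force: [1.2, -3.2, 2.3]
opening: 0.7
grip_force: 1.5
```

```bash
python3 go.py 40 1 50 0
```

```text
here dock [-163.8    0.3] z 50.6 yaw rel 0.11 tgt [573.   76.7  50. ] t 8.7333 F [ 1.2 -3.2  2.3]
spin deg/30: 0.0035 slide after: [ 0.5094 -0.0017  0.0016]
```

Run:
```python
from cell import *;import cv2
t=read_camera("top")["color"][168:288,228:388,::-1];s=read_camera("side")["color"][168:318,208:388,::-1]
r=lambda a:cv2.resize(a,(400,int(a.shape[0]*400/a.shape[1])),interpolation=cv2.INTER_CUBIC)
a,b=r(t),r(s);h=max(len(a),len(b));p=lambda x:cv2.copyMakeBorder(x,0,h-len(x),0,0,0)
cv2.imwrite("pics/m3.png",cv2.hconcat([p(a),p(b)]))
```

```text
(no output)
```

View pics/m3.png

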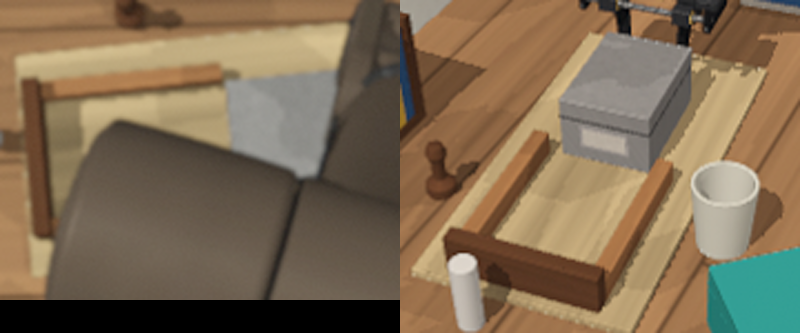

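The side view shows the box's leading end (565–648, ~158) standing at the mouth, between the rails (548 and 655) with a gap on both sides. I carry on.

Emit:
{"op": "carry_out", "data": {"moves": [{"slide":[0.012,0,0],"spin":0},{"slide":[0.012,0,0],"spin":0},{"slide":[0.012,0,0],"spin":0},{"slide":[0.012,0,0],"spin":0},{"slide":[0.012,0,0],"spin":0},{"slide":[0.012,0,0],"spin":0},{"slide":[0.012,0,0],"spin":0},{"slide":[0.012,0,0],"spin":0},{"slide":[0.012,0,0],"spin":0},{"slide":[0.012,0,0],"spin":0},{"slide":[0.012,0,0],"spin":0},{"slide":[0.012,0,0],"spin":0}]}}

```text
t: 9.83
eef_pos: [585.3, -68.8, 50.6]
tcp_rot: [-3.142, 0.0, 1.654]
ft_force: [-0.8, -1.4, -0.9]
opening: 0.7
grip_force: 0.7
```

Emit:
{"op": "carry_out", "data": {"moves": [{"slide":[0.012,0,0],"spin":0},{"slide":[0.012,0,0],"spin":0},{"slide":[0.012,0,0],"spin":0},{"slide":[0.012,0,0],"spin":0},{"slide":[0.012,0,0],"spin":0},{"slide":[0.012,0,0],"spin":0},{"slide":[0.012,0,0],"spin":0},{"slide":[0.012,0,0],"spin":0},{"slide":[0.012,0,0],"spin":0},{"slide":[0.012,0,0],"spin":0},{"slide":[0.012,0,0],"spin":0},{"slide":[0.012,0,0],"spin":0}]}}

```text
t: 10.83
eef_pos: [580.6, -11.4, 50.6]
tcp_rot: [3.142, 0.0, 1.654]
ft_force: [-0.0, -0.8, 0.0]
opening: 0.7
grip_force: 0.7
```

```bash
python3 go.py 40 1 50 0
python3 - <<'E'
from cell import *;import cv2
t=read_camera("top")["color"][168:288,228:388,::-1];s=read_camera("side")["color"][168:318,208:388,::-1]
r=lambda a:cv2.resize(a,(400,int(a.shape[0]*400/a.shape[1])),interpolation=cv2.INTER_CUBIC)
a,b=r(t),r(s);h=max(len(a),len(b));p=lambda x:cv2.copyMakeBorder(x,0,h-len(x),0,0,0)
cv2.imwrite("pics/m4.png",cv2.hconcat([p(a),p(b)]))
E
```

```text
here dock [-48.5   0.5] z 50.6 yaw rel 0.1 tgt [573.   76.7  50. ] t 10.8333 F [-0.  -0.8  0. ]
spin deg/30: 0.0033 slide after: [ 0.2212 -0.0012  0.0015]
```

View pics/m4.png

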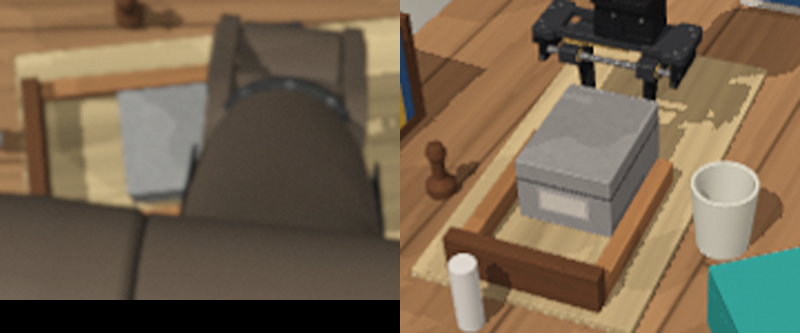

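The box is straight between the rails, with a gap visible on both sides ((520,215) left, (612,230) right). 88 mm remain.

Emit:
{"op": "carry_out", "data": {"moves": [{"slide":[0.012,0,0],"spin":0},{"slide":[0.012,0,0],"spin":0},{"slide":[0.012,0,0],"spin":0},{"slide":[0.012,0,0],"spin":0},{"slide":[0.012,0,0],"spin":0},{"slide":[0.012,0,0],"spin":0},{"slide":[0.012,0,0],"spin":0},{"slide":[0.012,0,0],"spin":0},{"slide":[0.012,0,0],"spin":0},{"slide":[0.012,0,0],"spin":0},{"slide":[0.012,0,0],"spin":0},{"slide":[0.012,0,0],"spin":0}]}}

```text
t: 11.93
eef_pos: [575.9, 45.9, 50.7]
tcp_rot: [3.141, 0.0, 1.654]
ft_force: [-0.9, -3.4, 2.5]
opening: 0.698
grip_force: 1.5
```

Emit:
{"op": "carry_out", "data": {"moves": [{"slide":[0.006,0,0],"spin":0},{"slide":[0.006,0,0],"spin":0},{"slide":[0.006,0,0],"spin":0},{"slide":[0.006,0,0],"spin":0},{"slide":[0.006,0,0],"spin":0},{"slide":[0.006,0,0],"spin":0},{"slide":[0.006,0,0],"spin":0},{"slide":[0.006,0,0],"spin":0},{"slide":[0.006,0,0],"spin":0},{"slide":[0.006,0,0],"spin":0}]}}

```text
t: 12.77
eef_pos: [573.8, 69.6, 50.6]
tcp_rot: [-3.142, 0.0, 1.654]
ft_force: [-0.0, -3.2, 2.4]
opening: 0.699
grip_force: 1.5
```

```bash
python3 go.py 40 1 50 0
```

```text
here dock [32.9  0.7] z 50.6 yaw rel 0.1 tgt [573.   76.7  50. ] t 12.7667 F [-0.  -3.2  2.4]
spin deg/30: 0.0033 slide after: [ 0.0178 -0.0007  0.0015]
```

Force is still only sliding friction. I creep on in small batches until it rises.

Emit:
{"op": "carry_out", "data": {"moves": [{"slide":[0.003,0,0],"spin":0},{"slide":[0.003,0,0],"spin":0},{"slide":[0.003,0,0],"spin":0},{"slide":[0.003,0,0],"spin":0}]}}

```text
t: 13.1
eef_pos: [573.4, 74.3, 50.6]
tcp_rot: [-3.142, 0.0, 1.654]
ft_force: [0.9, -2.5, 3.3]
opening: 0.7
grip_force: 1.5
```

Emit:
{"op": "carry_out", "data": {"moves": [{"slide":[0.003,0,0],"spin":0},{"slide":[0.003,0,0],"spin":0}]}}

```text
t: 13.27
eef_pos: [573.2, 75.1, 50.7]
tcp_rot: [-3.141, 0.002, 1.654]
ft_force: [-3.1, -25.9, 6.3]
opening: 0.696
grip_force: 13.1
```

The force jumps to 26 N at x≈38.5 (expected 40), so the box is against the stop. I let it settle, back straight off and lift.

Emit:
{"op": "carry_out", "data": {"moves": [{"slide":[0,0,0],"spin":0},{"slide":[0,0,0],"spin":0},{"slide":[-0.01,0,0],"spin":0},{"slide":[-0.03,0,0],"spin":0},{"slide":[-0.05,0,0],"spin":0},{"slide":[-0.06,0,0],"spin":0},{"slide":[0,0,-0.06],"spin":0},{"slide":[0,0,-0.08],"spin":0},{"slide":[0,0,-0.08],"spin":0},{"slide":[0,0,-0.08],"spin":0},{"slide":[-0.08,0,0],"spin":0},{"slide":[-0.08,0,0],"spin":0}]}}

```text
t: 14.27
eef_pos: [584.2, -47.0, 172.8]
tcp_rot: [3.138, 0.001, 1.657]
ft_force: [0.7, -0.1, -1.2]
opening: 0.701
grip_force: 0.0
```

Emit:
{"op": "carry_out", "data": {"moves": [{"slide":[-0.08,0,0],"spin":0},{"slide":[-0.08,0,0],"spin":0},{"slide":[-0.08,0,0],"spin":0},{"slide":[-0.08,0,0],"spin":0},{"slide":[-0.08,0,0],"spin":0},{"slide":[0,0,0],"spin":0},{"slide":[0,0,0],"spin":0},{"slide":[0,0,0],"spin":0}]}}

```text
t: 14.93
eef_pos: [596.4, -206.1, 170.3]
tcp_rot: [-3.141, -0.001, 1.653]
ft_force: [-0.5, 0.4, 0.7]
opening: 0.701
grip_force: 0.0
```

```bash
python3 go.py 40 1 50 0
python3 - <<'E'
from cell import *;import cv2
t=read_camera("top")["color"][168:288,228:388,::-1];s=read_camera("side")["color"][168:318,208:388,::-1]
r=lambda a:cv2.resize(a,(400,int(a.shape[0]*400/a.shape[1])),interpolation=cv2.INTER_CUBIC)
a,b=r(t),r(s);h=max(len(a),len(b));p=lambda x:cv2.copyMakeBorder(x,0,h-len(x),0,0,0)
cv2.imwrite("pics/m5.png",cv2.hconcat([p(a),p(b)]))
E
```

```text
here dock [-243.8    0.6] z 170.3 yaw rel 0.08 tgt [573.   76.7  50. ] t 14.9333 F [-0.5  0.4  0.7]
spin deg/30: 0.0026 slide after: [ 0.7094 -0.001   0.3006]
```

View pics/m5.png

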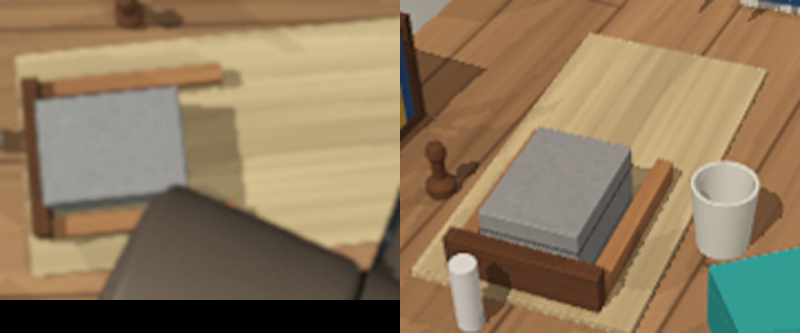

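The box sits flat against the stop (edge at (38,100–208)), square and clear of both rails. The bystanders are unmoved and the hand is away.

```bash
python3 -c "from cell import *;print(job_done())"
```

```text
the job is handed in; nothing more can be done
None
```

The grey card box is home, flat against the end stop and centred between the rails; I saw no contact with either rail, the hand is clear, and the job was handed in at about 15 s (no verdict was returned).

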